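# Hang up the ear defenders and latch the rail's keeper

## Task

Put the ear defenders away: hang them squarely over the rail's horizontal bar, one cup on each side, and let go of them. Then take the rail's open keeper arm by its knob, lift it over the lip of the catch and swing it across above the headband until it meets the back stop, let it sink fully home into the catch and release it. Leave the jar, the bin and the spanner alone.

Things in the scene. Friction and masses are not known exactly. Their poses are not given: they have to be found in the camera images.
- ears: ear defenders, black, rigid, 0.25 kg, 150 mm ear to ear (x axis), 62 mm deep (y axis), 145 mm tall, standing upright on the bench on two cups 74 mm tall, with a free gap of 76 mm between them. Origin: midway between the cups at their underside; z up. A headband 16 mm wide arches over, with a padded block on its crown.
- pad_top (a point): top centre of the padded block on the headband's crown, 145 mm above the origin of the ear defenders. The block is 60 mm (x) by 28 mm (y) by 27 mm tall (its foot is 118 mm above the origin): grip it from above across its 28 mm.
- band_under (a point): centre of the flat underside of the headband (56 mm long in x), 112 mm above the origin of the ear defenders: this rests on the bar
- rack: hanging rail fixed to the bench. Steel base plate 100 (x) by 250 (y) by 12 mm; origin at the centre of its underside, z up. Two wooden posts 24 mm square at y = +100 and y = -100 mm carry a square steel bar 20 mm wide along y, top at z = 145 mm, free length 176 mm.
- bar_mid (a point): middle of the top face of the bar, 145 mm above the rack's origin; axes as the rack's
- pin (a point): axis of the upright pin (top at z = 240 mm) at rack y = +100 mm, on which the keeper arm swings, at the height of the arm's underside, z = 186 mm. Arm: flat steel, 14 wide, 12 high, 215 mm long; lifts up to 30 mm along the pin against 5 to 6 N (spring, weight), falls back when let go. It starts down and open, pointing roughly to rack -x; closed it points to -y, 8 mm above hung ear defenders.
- catch (a point): nominal middle of the floor (z = 186 mm) of the catch, a slot open at the top on the post at rack y = -100 mm. It is adjustable: the real slot may be set up to 8 mm off this point to either x side, so feel for the stop. Slot 18 mm wide: lip on its -x side 8 mm thick, top at z = 198 mm (raise the arm over 12 mm to pass); back stop on its +x side up to z = 225 mm, where the swing ends.
- knob (a point): top centre of the keeper arm's upright black round knob, 24 mm across, 36 mm tall, 135 mm from the pin's axis. With the arm home it is at x = 0 (up to 6 mm either way with the catch's setting), y = -35, z = 234 mm in the rack's frame; open, on a circle of 135 mm about the pin. Take it from above, fingertips staying above the arm's top face (36 mm below this point).
- jar: glass jar with a white lid, 68 mm across, 95 mm tall, loose; origin at the centre of its underside. Bystander.
- bin: open white plastic parts bin, 140 by 100 by 55 mm, loose; origin at the centre of its underside. Bystander.
- spanner: steel spanner 170 mm long lying on the bench along its x axis, loose. Bystander.
There are look-alikes about, which are no part of the job. Several things have the shape of the ears; the one meant has the colours described above.

How it is judged (in metres and radians):
On the way, in this order (a step that is already met when the one before it is completed fails the run):
1. the ear defenders hang on the bar, released, with the keeper arm still open (x of band_under in the frame of bar_mid between -0.02 and 0.02 m and y of band_under in the frame of bar_mid between -0.05 and 0.05 m and z of band_under in the frame of bar_mid between -0.007 and 0.007 m and angle between ears's own z axis and vertical below 0.2 rad and angle between the x axis of ears and the x axis of rack, either way round below 0.3 rad and contact force between the fingers and ears below 0.2 N and linear speed of ears below 0.03 m/s and x of knob in the frame of rack below -0.05 m), for 0.3 s.
2. the keeper arm is down in its catch (x of knob in the frame of rack above -0.01 m and z of knob in the frame of rack below 0.238 m), for 0.2 s.
At the end, for the whole second after the job is handed in: Ear defenders hang still and released: band underside within 7 mm of the bar top in height, 20 mm across, 50 mm along, tilt under 0.2 rad, square within 0.3 rad. Keeper arm released in its catch: knob within 10 mm of home in the swing and under 4 mm above it (all of step 2 and x of band_under in the frame of bar_mid between -0.02 and 0.02 m and y of band_under in the frame of bar_mid between -0.05 and 0.05 m and z of band_under in the frame of bar_mid between -0.007 and 0.007 m and angle between ears's own z axis and vertical below 0.2 rad and angle between the x axis of ears and the x axis of rack, either way round below 0.3 rad and contact force between the fingers and ears below 0.2 N and linear speed of ears below 0.03 m/s and contact force between the fingers and keeper below 0.2 N); the robot touches nothing.
It fails at once if the jar is moved more than 30 mm (distance of jar from where it was at the start of the episode above 0.03 m).
It fails at once if the bin is moved more than 30 mm (distance of bin from where it was at the start of the episode above 0.03 m).
It fails at once if the spanner is moved more than 30 mm (distance of spanner from where it was at the start of the episode above 0.03 m).
It also fails if it takes over 54 s, if anything falls off the work surface, if the arm or the gripper's body presses on something with over 40 N, if the wrist force passes 120 N, or if a joint passes its speed limit or range.

## Robot

A 6-joint arm with a two-finger parallel gripper is mounted at the origin on the work surface. World frame = base frame: x ahead of the robot, y to its left, z up, the work surface at z = 0. Lengths are in mm, angles in rad, forces in N, time in s.
With the tool pointing down it reaches from about 275 to 1000 mm from the base axis. Payload 8.4 kg.
Tool frame: the origin (TCP) lies midway between the tips of the shut fingers; the grasp point (between the pads) lies 19 mm behind it; z points along the fingers, y is the line along which they close (so a half turn about z gives the same grasp; the last joint's range is limited). The gripper opens to 85 mm and grips with 20 to 120 N. Pads are 22 mm wide; open, the fingers measure 114 mm over their backs; the gripper's body (76 mm by 85 mm) begins 54 mm behind the grasp point. The pads swing forward as they close: fully open they stand 13 mm farther back than shut.
Start: joints at [1.28, 0.353, 1.633, -0, 1.155, -0.002], TCP at [178, 599.119, 231.281] pointing down, gripper open.
Joint ranges: [-2.63, 2.63], [-0.92, 2.1], [0.06, 2.66], [-1.3, 4.44], [0, 2.69], [-3.02, 3.02]. Speed limits (rad/s): [2.22, 2.22, 2.79, 3.14, 3.14, 3.14].

## Interface

Orientations are given as [roll, pitch, yaw] about the fixed x, y, z axes, in that order (R = Rz(yaw) Ry(pitch) Rx(roll)).
In Python, from rig import r, cams gives the robot as it stands. The module is installed in compiled form; this text tells all that it offers.
- The arm moves only by the tool send_rows, never from a script. Its argument "targets" is one flat list of numbers, 7 for each row, row after row: the shift along the tool's x, y, z in m, then the turn, a rotation vector about the tool's x, y, z in rad, then the opening, from -1 (shut) to 1 (fully open). In form: [tx, ty, tz, wx, wy, wz, fingers, tx, ty, tz, wx, wy, wz, fingers, ...]. A call has 1 to 12 rows; each row is the pose to reach, as a shift and turn from the pose commanded when the call began, along the tool's axes at that moment; what a row does not reach only later rows make up. A row lasts 1/12 s, in which the tool goes at most 41.7 mm and 7.16 degrees, less where a joint would pass 70% of its speed; a pose out of reach is approached as far as the arm can. A call with a gripper value outside its range is refused whole. The fingers move at their own pace and stop on an object; "grip_force" is the grip in N (left out, the last holds). Time passes only in rows, so rows that repeat a pose let the fingers close. It gives the time, the measured TCP pose, the force, the opening and the grip force at its end, in the units of the state.
- r.sense(): the state, without advancing time (a new reading comes with each control period).
- cams.grab_frame(name): name is "side" or "top" or "wrist"; returns a dict with "color" (420x560x3 uint8, blue, green, red), "fx", "fy", "cx", "cy" (pixels), "xyz" and "attitude" of the camera in the world. Camera axes: x right, y down, z forward; pixel columns grow to the right and rows downward; lengths in mm; the calibration is good to about 2 mm. A picture is of the moment at which its call begins. There is no depth.
- r.sign_off(): hands the job in; it is judged then, once.
The state is a dict: "clock": time; "qpos": joint angles; "qvel": joint speeds; "joint_efforts": joint torques, N m; "eef_pos": TCP position; "tcp_rot": TCP orientation; "contact_force": force on the tool from outside, world axes, zero at the start; "wrist_torque": the same for the moment, N m; "opening": opening from 0.0 (shut) to 1.0 (fully open); "grasp_force": force on a finger pad.
Only numpy, scipy, OpenCV 4.12 (cv2) and the standard library are available. Lean on these libraries where they do the work, as an engineer would, in place of code of your own. Each camera call takes 0.05 s, during which the arm holds its last target. There are 200 camera calls.

## Working session

There is one attempt and no reset: what is moved stays moved. The work goes in short steps, Python scripts to look and compute and a tool call to move; the robot and the scene stay as the last step left them, time stands still between calls to the robot, and variables do not carry over. Pictures are saved under pics/ and viewed, at most 10 in all, crops included, and the job is handed in when it is done.

Besides the shell and the picture viewer there is one more tool, called after "Call:" as name(argument=value, ...) on one line, values as JSON. send_rows: Moves the arm, as the interface text tells. Its arguments: {"type":"object","properties":{"targets":{"type":"array"},"grip_force":{"type":"number"}},"required":["targets"]}

```bash
mkdir -p pics
cat > h.py <<'E'
import numpy as np, cv2, json
from scipy.spatial.transform import Rotation as R
def save(f,name):
    cv2.imwrite(f'pics/{name}.png',f['color']); np.save(f'pics/{name}.npy',np.array([f],dtype=object),allow_pickle=True)
def load(name): return np.load(f'pics/{name}.npy',allow_pickle=True)[0]
def rot(f):
    a=np.array(f['attitude'],float)
    return a if a.shape==(3,3) else R.from_euler('xyz',a).as_matrix()
def ray(f,u,v):
    d=rot(f)@np.array([(u-f['cx'])/f['fx'],(v-f['cy'])/f['fy'],1.]); return np.array(f['xyz'],float),d
def onz(f,u,v,z):
    o,d=ray(f,u,v); return o+d*(z-o[2])/d[2]
def proj(f,p):
    c=rot(f).T@(np.array(p,float)-np.array(f['xyz'])); return np.array([f['cx']+f['fx']*c[0]/c[2],f['cy']+f['fy']*c[1]/c[2]])
def tri(obs):
    A=np.zeros((3,3));b=np.zeros(3)
    for f,(u,v) in obs:
        o,d=ray(f,u,v); d/=np.linalg.norm(d); P=np.eye(3)-np.outer(d,d);A+=P;b+=P@o
    x=np.linalg.solve(A,b); return x,[proj(f,x)-np.array(p) for f,p in obs]
E
python3 - <<'E'
from h import *
from rig import r,cams
print(r.sense())
ims=[]
for n in ['side','top','wrist']:
    f=cams.grab_frame(n); save(f,n+'0'); print(n,{k:f[k] for k in f if k!='color'})
E
```

```text
{'clock': 0.0, 'qpos': array([ 1.27958646e+00,  3.53631935e-01,  1.63416191e+00, -2.52514700e-05,
        1.15521971e+00, -2.40205787e-03]), 'qvel': array([ 0.00048618,  0.00293039,  0.00079319,  0.00046696,  0.00306353,
       -0.00083852]), 'joint_efforts': array([ 1.22195805e-03, -6.05260348e+01, -3.42077565e+01, -5.79696393e-05,
        9.27429297e-03,  7.52773758e-05]), 'eef_pos': array([177.87170445, 598.63493443, 230.55993601]), 'tcp_rot': array([-3.14017171e+00,  1.96745119e-05,  2.85279507e+00]), 'contact_force': array([0.87253088, 0.17007502, 0.3184622 ]), 'wrist_torque': array([ 0.00381195,  0.02985622, -0.00135075]), 'grasp_force': 0.0, 'opening': 1.000377065151132}
side {'fx': 474.9623396264229, 'fy': 474.9623396264229, 'cx': 285.1966820017201, 'cy': 216.23143744382125, 'xyz': array([  29.49936573, -957.28033943,  718.80161263]), 'attitude': array([-2.06580949,  0.0140096 , -0.57771526])}
top {'fx': 425.87606514141015, 'fy': 425.87606514141015, 'cx': 280.24084737010764, 'cy': 207.4240089194424, 'xyz': array([ 361.38359275,  -74.40980594, 1181.14281437]), 'attitude': array([-2.93221058,  0.00612704, -1.6615534 ])}
wrist {'fx': 301.83089014890686, 'fy': 301.83089014890686, 'cx': 281.57275953690504, 'cy': 218.1140055499606, 'xyz': array([103.76535019, 620.52940555, 372.67636542]), 'attitude': array([2.83510280e+00, 1.20350293e-03, 1.28085330e+00])}
```

View pics/side0.png

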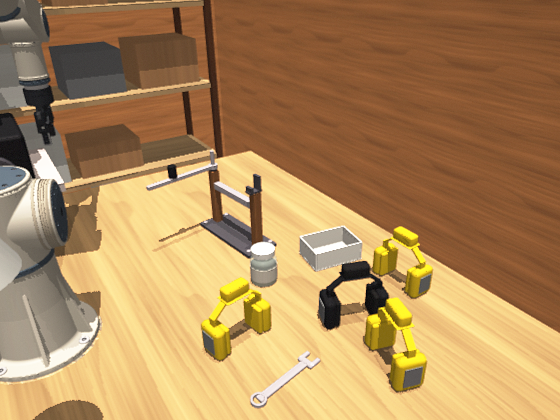

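View pics/top0.png

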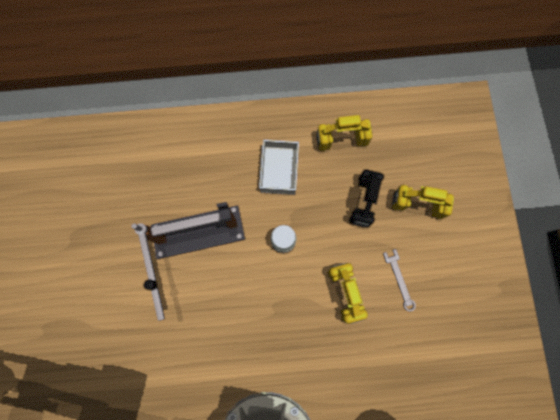

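The side view shows the black ears at (352,290), the rack at (235,210) and the open arm's knob at (172,170). The top view has the ears at (368,198), the pin at (139,228), the knob at (150,285) and the catch at (224,210). Next I'll zoom in on both.

Run:
```python
from h import *
s=load('side0')['color'];t=load('top0')['color']
c=lambda im,x,y:cv2.resize(im[y:y+75,x:x+100],(400,300),interpolation=cv2.INTER_CUBIC)
big=lambda im,x,y,w,h:cv2.resize(im[y:y+h,x:x+w],(400,300),interpolation=cv2.INTER_CUBIC)
m=np.vstack([np.hstack([big(s,305,245,100,75+10-10),big(t,325,160,100,75)]),np.hstack([big(s,140,145,140,105),big(t,125,190,140,105)])])
cv2.imwrite('pics/m0.png',m)
```

```text
(no output)
```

View pics/m0.png

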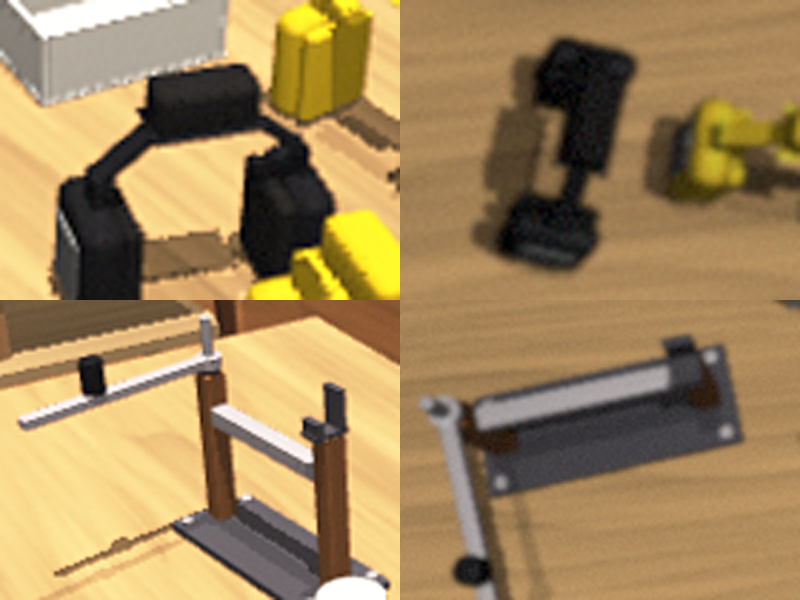

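The crops show the ears' pad top at side (355.7,266.7) and top (373.7,190.5). The knob top is at side (172,166) and top (149.5,284). I'll triangulate these roughly.

Run:
```python
from h import *
s=load('side0');t=load('top0')
S=lambda x,y,k=2.857,o=(140,145):(o[0]+x/k,o[1]+y/k)
T=lambda x,y,k=2.857,o=(125,190):(o[0]+x/k,o[1]+y/k)
pts={'pad':((355.7,266.7),(373.7,190.5)),'knob':(S(92,60),T(70,268)),'pintop':(S(206,18),T(28,102)),
'stop_top':(S(334,86),T(280,42)),'barL':(S(224,112),T(80,115)),'barR':(S(308,160),T(272,77)),
'plateBR':(S(386,282),T(326,132)),'plateFarL':(S(240,200),T(97,183))}
for k,(a,b) in pts.items():
    x,e=tri([(s,a),(t,b)]); print(k,x.round(1),np.round(e,1).tolist())
for n,p in dict(c1=(118,70),c2=(185,30),c3=(146,105)).items(): pass
# cups from top
for n,p in dict(cupA=(585-400,70),cupB=(550-400,222)).items():
    print(n,onz(t,325+p[0]/4,160+p[1]/4,74).round(1))
for nm,uv,z in [('jar',(284,237),95),('binc',(279,167),55),('bin corner',(262,190),55),('y1',(345,128),145),('y2',(433,195),145)]: print(nm,onz(t,*uv,z).round())
for u,v in [(323,345),(343,295),(490,430),(740,440),(722,345),(705,355),(725,432),(500,482)]:
    if u>=400: print('plate',onz(t,*T(u-400,v-300),12).round(1))
```

```text
pad [ 606.8 -328.2  138.5] [[-1.2, 0.4], [0.5, -1.0]]
knob [419.2 214.4 232.6] [[-0.4, 0.0], [0.2, -0.5]]
pintop [551.1 242.3 237.4] [[-0.5, 0.1], [0.2, -0.6]]
stop_top [583.8  42.9 225.7] [[-0.5, 0.1], [0.2, -0.5]]
barL [556.1 231.2 136.5] [[-0.6, 0.1], [0.3, -0.7]]
barR [567.8  63.  147.5] [[1.0, -0.2], [-0.4, 1.1]]
plateBR [570.7  11.5  30.5] [[-14.0, 1.9], [5.6, -13.1]]
plateFarL [535.  234.6  35.2] [[-10.3, 0.9], [4.4, -10.9]]
cupA [ 655.8 -340.6   74. ]
cupB [ 554.6 -303.6   74. ]
jar [514. -91.  95.]
binc [714. -96.  55.]
bin corner [653. -44.  55.]
y1 [ 775. -274.  145.]
y2 [ 578. -471.  145.]
plate [561.7 259.1  12. ]
plate [529.8  18.   12. ]
plate [625.2  28.8  12. ]
plate [616.7  46.2  12. ]
plate [538.9  32.   12. ]
plate [510.3 251.   12. ]
```

Call:
send_rows(targets=[-0.03,-0.02,-0.03,0,0,0,1,-0.06,-0.04,-0.06,0,0,0,1,-0.09,-0.07,-0.09,0,0,0,1,-0.12,-0.1,-0.11,0,0,0,1,-0.15,-0.13,-0.13,0,0,0,1,-0.18,-0.155,-0.15,0,0,0,1,-0.21,-0.18,-0.165,0,0,0,1,-0.24,-0.205,-0.17,0,0,0,1,-0.27,-0.23,-0.17,0,0,0,1,-0.3,-0.25,-0.17,0,0,0,1,-0.33,-0.27,-0.17,0,0,0,1,-0.33,-0.27,-0.17,0,0,0,1])

```text
clock: 1.15
eef_pos: [419.6, 242.6, 401.6]
tcp_rot: [-3.141, 0.002, 2.851]
contact_force: [-0.3, 0.9, -0.3]
opening: 1.002
grasp_force: 0.0
```

Call:
send_rows(targets=[-0.03,-0.02,0,0,0,0,1,-0.06,-0.05,0,0,0,0,1,-0.09,-0.075,0,0,0,0,1,-0.112,-0.087,0,0,0,0,1,-0.112,-0.087,0,0,0,0,1])

```text
clock: 1.57
eef_pos: [502.3, 127.5, 400.8]
tcp_rot: [-3.14, 0.001, 2.849]
contact_force: [-1.1, 1.9, -1.0]
opening: 1.004
grasp_force: 0.0
```

Run:
```python
from h import *
from rig import r,cams
f=cams.grab_frame('wrist'); save(f,'w1'); s=r.sense(); print(s['clock'],s['eef_pos'],s['tcp_rot'],s['qpos'],f['xyz'])
```

```text
1.6167 [500.98119132 129.19514954 400.76360749] [-3.14096508e+00 -5.70444855e-04  2.84933724e+00] [ 2.49647222e-01  5.98752544e-02  1.63167658e+00 -2.45205255e-04
  1.45085322e+00 -1.02886444e+00] [428.19431199 149.68055583 542.79800246]
```

View pics/w1.png

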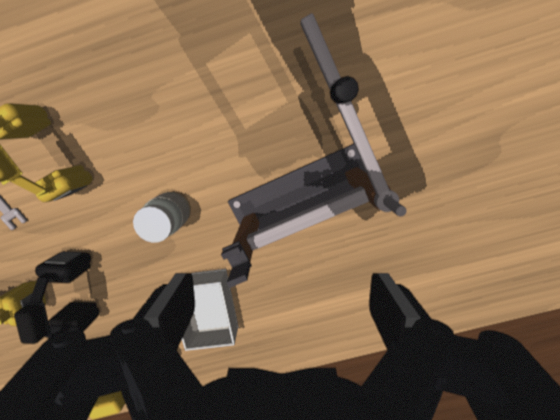

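The wrist view shows the pin top at (401,210), the knob top at (344,90), the catch at about (238,250), and the bar from (253,242) to (365,200). A second viewpoint comes next, and it lies on the way to the ears.

Call:
send_rows(targets=[-0.01,-0.035,0,0,0,0,1,-0.02,-0.07,0,0,0,0,1,-0.03,-0.105,0,0,0,0,1,-0.04,-0.14,0,0,0,0,1,-0.055,-0.18,0,0,0,0,1,-0.055,-0.18,0,0,0,0,1,-0.055,-0.18,0,0,0,0,1])

```text
clock: 2.2
eef_pos: [501.1, -58.0, 401.1]
tcp_rot: [3.141, -0.001, 2.85]
contact_force: [0.8, -0.5, -1.1]
opening: 0.997
grasp_force: 0.0
```

Run:
```python
from h import *
from rig import r,cams
f=cams.grab_frame('wrist'); save(f,'w2'); s=r.sense(); print(s['clock'],s['eef_pos'],s['tcp_rot'],f['xyz'])
a=load('w1')
for n,p in dict(pin=(551,242,240),knob=(419,214,234),stop=(584,43,225),barc=(563,145,145)).items(): print(n,proj(a,p).round(),proj(f,p).round())
g=lambda im,x,y,w,h,k:cv2.resize(im[y:y+h,x:x+w],(int(w*k),int(h*k)),interpolation=cv2.INTER_CUBIC)
m=np.hstack([g(a['color'],210,50,210,260,400/210)[:495],g(f['color'],330,50,210,260,400/210)[:495]]); cv2.imwrite('pics/m1.png',m); print(m.shape)
```

```text
2.25 [501.13219695 -56.74593937 401.1422435 ] [ 3.14089876e+00 -6.53989673e-04  2.85143845e+00] [427.03235195 -36.19910117 543.21949299]
pin [400. 213.] [585. 163.]
knob [344.  92.] [546.  29.]
stop [234. 282.] [388. 241.]
barc [307. 221.] [441. 184.]
(495, 800, 3)
```

View pics/m1.png

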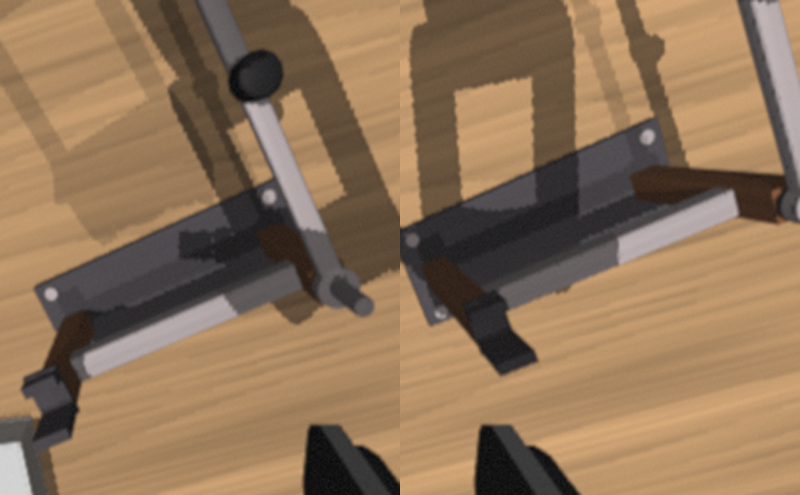

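Run:
```python
from h import *
a=load('w1');b=load('w2');k=400/210
A=lambda x,y:(210+x/k,50+y/k)
B=lambda x,y:(330+(x-400)/k,50+y/k)
X={}
for n,(p,q) in dict(sA=((51,294),(412,240)),sB=((268,197),(648,136)),barHi=((300,274),(736,203)),stop=((56,432),(518,360)),lip=((43,387),(487,308))).items():
    x,e=tri([(a,A(*p)),(b,B(*q))]); X[n]=x; print(n,x.round(1),np.round(e,1).tolist())
sA=onz(a,*A(51,294),12);sB=onz(a,*A(268,197),12);sA2=onz(b,*B(412,240),12);sB2=onz(b,*B(648,136),12);sC=onz(b,*B(440,313),12)
print(sA,sB,sA2,sB2,sC)
y=(sB-sA);print('len',np.linalg.norm(y), 'rack yaw',np.degrees(np.arctan2(-y[0],y[1])),np.degrees(np.arctan2(-(sB2-sA2)[0],(sB2-sA2)[1])))
m1=(sA+sB+sA2+sB2)/4; w=sC-sA2; print('w',w[:2]); c=m1+w/2; 
# bar edges at z=145 view a: low end corners and along
bl=onz(a,*A(80,366),145); bh=onz(b,*B(736,203),145); print('bar',bl,bh,(bl+bh)/2,np.linalg.norm(bl-bh),np.degrees(np.arctan2(-(bh-bl)[0],(bh-bl)[1])))
pin=onz(a,*A(364,307),240);print('rackc screws',c[:2],'pin top',pin[:2], 'knob', onz(a,344.5,88.5,234)[:2])
t=load('top0')
print('pin tri',tri([(a,A(364,307)),(t,(134.8,225.7))]))
# knob centroid masks
for f,n,box in [(a,'w1',(325,70,365,110)),(t,'top0',(138,273,163,297))]:
    x0,y0,x1,y1=box; im=f['color'][y0:y1,x0:x1].max(2)
    M=(im<55).astype(np.uint8); c_,_=cv2.findContours(M,0,2); cc=max(c_,key=cv2.contourArea); print(n,cv2.minEnclosingCircle(cc),cv2.contourArea(cc),(x0,y0))
```

```text
sA [540.3  30.4  14.4] [[0.0, 0.1], [-0.0, -0.1]]
sB [510.3 247.   19.9] [[-0.0, -0.0], [0.0, 0.1]]
barHi [551.9 234.4 140.7] [[0.2, 0.7], [-0.2, -0.7]]
stop [585.   49.  217.5] [[0.3, 1.3], [-0.4, -1.3]]
lip [560.4  43.9 190.6] [[-0.3, -1.0], [0.3, 1.1]]
[540.61418058  29.84724877  12.        ] [511.6077249  248.47315662  12.        ] [540.92552524  30.66914115  12.        ] [511.44644787 251.26779461  12.        ] [617.60788054  39.80912518  12.        ]
len 220.54174673528073 rack yaw 7.557647141296883 7.61146586995929
w [76.6823553   9.13998403]
bar [571.064673    62.12163526 145.        ] [551.59959985 231.67171266 145.        ] [561.33213642 146.89667396 145.        ] 170.66375660781415 6.549128123890333
rackc screws [564.4896473 144.6343273] pin top [548.89904889 243.1945264 ] knob [416.16578044 214.98539805]
pin tri (array([550.12125183, 243.67934531, 236.56798751]), [array([-0.56446445,  0.02411405]), array([-0.25868927, -0.02405217])])
w1 ((18.428571701049805, 19.571428298950195), 15.017096519470215) 550.0 (325, 70)
top0 ((12.5, 11.5), 6.041623115539551) 76.0 (138, 273)
```

Call:
send_rows(targets=[-0.014,-0.03,0,0,0,0,1,-0.03,-0.065,0,0,0,0,1,-0.046,-0.1,0,0,0,0,1,-0.062,-0.135,0,0,0,0,1,-0.08,-0.17,0,0,0,0,1,-0.097,-0.205,0,0,0,0,1,-0.113,-0.238,0,0,0,0,1,-0.113,-0.238,0,0,0,0,1,-0.113,-0.238,0,0,0,0,1])

```text
clock: 3.0
eef_pos: [542.9, -316.8, 400.3]
tcp_rot: [3.141, -0.001, 2.853]
contact_force: [-0.2, -0.2, -0.1]
opening: 0.997
grasp_force: 0.0
```

Run:
```python
from h import *
from rig import r,cams
f=cams.grab_frame('wrist'); save(f,'w3'); s=r.sense(); print(s['clock'],s['eef_pos'],s['tcp_rot'],f['xyz'])
b=load('w2')
P=(607,-328,145);print(proj(b,P),proj(f,P))
g=lambda im,c,w,k:cv2.resize(im[max(0,int(c[1])-w):int(c[1])+w,max(0,int(c[0])-w):int(c[0])+w],None,fx=k,fy=k,interpolation=cv2.INTER_CUBIC)
u=g(b['color'],proj(b,P),65,400/130);v=g(f['color'],proj(f,P),65,400/130);h=max(u.shape[0],v.shape[0])
pad=lambda i:cv2.copyMakeBorder(i,0,h-i.shape[0],0,400-i.shape[1],0)
cv2.imwrite('pics/m2.png',np.hstack([pad(u),pad(v)]))
```

```text
3.05 [ 542.70104309 -315.77001675  400.71413445] [ 3.14039700e+00 -1.11756443e-03  2.85372278e+00] [ 468.83591508 -295.3228289   542.51436713]
[131.28564348 300.49685773] [287.13680033 229.39815568]
```

View pics/m2.png

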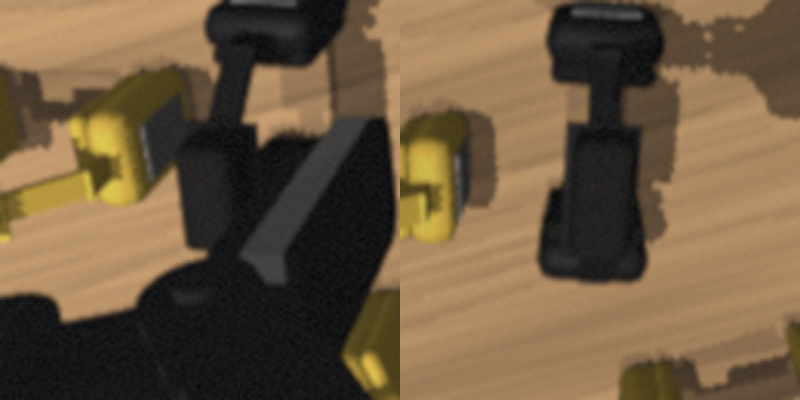

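The right crop (w3) shows the pad between about (568,127) and (636,265). Its x axis runs nearly vertical in the image. I'll measure its edges from intensity profiles.

Run:
```python
from h import *
f=load('w3');b=load('w2');g=f['color'].astype(float).mean(2)
# w3 crop origin
o=(287-65,229-65);k=400/130
print('col profile rows:',[(o[1]+i,round(g[o[1]+i,282:291].mean(),1)) for i in range(34,94)])
for v in [212,220,228,236,244]: print(v,[(u,int(g[v-1:v+2,u].mean())) for u in range(272,306)])
g2=b['color'].astype(float).mean(2)
o2=(131-65,300-65)
print('w2 cols',o2)
for v in [285,290,295,300,305]: print(v,[(u,int(g2[v-1:v+2,u].mean())) for u in range(120,150)])
print([(v,int(g2[v,130:138].mean())) for v in range(268,322)])
```

```text
col profile rows: [(198, np.float64(42.6)), (199, np.float64(42.7)), (200, np.float64(42.0)), (201, np.float64(41.3)), (202, np.float64(39.3)), (203, np.float64(36.2)), (204, np.float64(32.6)), (205, np.float64(29.0)), (206, np.float64(21.1)), (207, np.float64(18.6)), (208, np.float64(16.0)), (209, np.float64(20.0)), (210, np.float64(23.7)), (211, np.float64(29.5)), (212, np.float64(30.3)), (213, np.float64(32.0)), (214, np.float64(33.3)), (215, np.float64(32.7)), (216, np.float64(35.5)), (217, np.float64(34.4)), (218, np.float64(33.9)), (219, np.float64(34.7)), (220, np.float64(34.0)), (221, np.float64(33.6)), (222, np.float64(34.5)), (223, np.float64(34.8)), (224, np.float64(35.1)), (225, np.float64(34.0)), (226, np.float64(34.1)), (227, np.float64(34.5)), (228, np.float64(33.6)), (229, np.float64(33.1)), (230, np.float64(34.3)), (231, np.float64(33.4)), (232, np.float64(34.9)), (233, np.float64(34.1)), (234, np.float64(33.7)), (235, np.float64(34.6)), (236, np.float64(34.0)), (237, np.float64(34.0)), (238, np.float64(33.5)), (239, np.float64(33.3)), (240, np.float64(34.0)), (241, 
[... 3929 characters left out ...]
, 30), (141, 25), (142, 23), (143, 21), (144, 22), (145, 21), (146, 18), (147, 23), (148, 21), (149, 24)]
[(268, 58), (269, 57), (270, 56), (271, 54), (272, 51), (273, 44), (274, 35), (275, 31), (276, 27), (277, 21), (278, 17), (279, 18), (280, 17), (281, 19), (282, 19), (283, 25), (284, 28), (285, 32), (286, 34), (287, 34), (288, 36), (289, 34), (290, 36), (291, 35), (292, 35), (293, 35), (294, 36), (295, 37), (296, 36), (297, 36), (298, 36), (299, 37), (300, 35), (301, 36), (302, 37), (303, 36), (304, 36), (305, 36), (306, 36), (307, 37), (308, 36), (309, 37), (310, 36), (311, 35), (312, 34), (313, 33), (314, 31), (315, 36), (316, 53), (317, 66), (318, 61), (319, 40), (320, 25), (321, 22)]
```

Run:
```python
from h import *
f=load('w3');b=load('w2')
a1=onz(f,287.5,209.5,145);a2=onz(f,286.5,247.3,145);print(a1,a2,np.linalg.norm(a2-a1),(a1+a2)/2)
for v,l,r in [(212,276.5,296),(220,276.5,296),(228,277,296),(236,277,295),(244,277,294.5)]:
    p,q=onz(f,l,v,145),onz(f,r,v,145); print(v,p[:2],q[:2],np.linalg.norm(p-q),((p+q)/2)[:2])
p1=onz(b,132,283.5,145);p2=onz(b,133,314,145);print('w2',p1,p2,np.linalg.norm(p1-p2))
print('tri near edge',tri([(f,(287.5,209.5)),(b,(131.5,283.5))]));print('tri far edge',tri([(f,(286.5,247.5)),(b,(134,314))]))
print('tri ctr',tri([(f,(287,228.5)),(b,(132.8,299))]))
# cups: near cup outer face light edge / band in w3; far cup mask lateral
g=f['color'].max(2)
for v in [170,175,180,198,202,250]:
    u=np.where(g[v,255:320]<55)[0]+255; print(v,u.min(),u.max(),onz(f,(u.min()+u.max())/2,v,{198:112,202:112}.get(v,74))[:2])
```

```text
[ 579.41292443 -319.41531102  145.        ] [ 632.70261876 -336.46069665  145.        ] 55.949411907828704 [ 606.0577716  -327.93800384  145.        ]
212 [ 578.51381375 -334.8753051 ] [ 586.17319741 -309.23933385] 26.75573171884632 [ 582.34350558 -322.05731947]
220 [ 589.54600897 -338.22844858] [ 597.2702634  -312.37827041] 26.979544437051057 [ 593.40813618 -325.3033595 ]
228 [ 600.96405569 -340.96979793] [ 608.55455358 -315.57016555] 26.509563989057746 [ 604.75930464 -328.26998174]
236 [ 612.37495367 -344.43184281] [ 619.6278773  -320.16464526] 25.327885382939453 [ 616.00141549 -332.29824404]
244 [ 623.98166033 -347.95329568] [ 631.09437863 -324.15802658] 24.835571127833038 [ 627.53801948 -336.05566113]
w2 [ 580.82849143 -314.46154405  145.        ] [ 629.54321584 -335.77861791  145.        ] 53.17463692790362
tri near edge (array([ 582.1421365 , -319.67428984,  138.54905426]), [array([0.27934102, 0.59325782]), array([-0.2646348 , -0.54415155])])
tri far edge (array([ 633.08587179, -337.02374037,  141.59400374]), [array([-0.34077648, -0.79121047]), array([0.27870319, 0.74762383])])
tri ctr (array([ 607.39923252, -328.19915493,  140.14597415]), [array([0.01675853, 0.03687227]), array([-0.01482688, -0.03436036])])
170 272 305 [ 538.55147902 -304.40423848]
175 271 307 [ 546.23875479 -305.82979779]
180 271 307 [ 553.77925695 -308.01956891]
198 284 293 [ 572.21057761 -315.10558979]
202 284 293 [ 578.01124516 -316.79324148]
250 268 300 [ 665.48221839 -349.22321635]
```

Call:
send_rows(targets=[-0.02,0.002,0.03,0,0,0.02,0.2,-0.04,0.004,0.065,0,0,0.04,0.2,-0.06,0.006,0.1,0,0,0.052,0.2,-0.0647,0.0065,0.135,0,0,0.052,0.2,-0.0647,0.0065,0.17,0,0,0.052,0.2,-0.0647,0.0065,0.205,0,0,0.052,0.2,-0.0647,0.0065,0.225,0,0,0.052,0.2,-0.0647,0.0065,0.225,0,0,0.052,0.2,-0.0647,0.0065,0.225,0,0,0.052,0.2])

```text
clock: 3.8
eef_pos: [606.1, -327.2, 176.1]
tcp_rot: [3.141, -0.002, 2.803]
contact_force: [0.9, -0.9, 1.3]
opening: 0.599
grasp_force: 0.0
```

Run:
```python
from h import *
from rig import r,cams
f=cams.grab_frame('wrist'); save(f,'w4'); s=r.sense(); print(s['clock'],s['eef_pos'],s['tcp_rot'],s['opening'],f['xyz'],f['attitude'])
cv2.imwrite('pics/w4v.png',cv2.convertScaleAbs(f['color'],alpha=1.8))
print(proj(f,(606.5,-328,145)))
```

```text
3.85 [ 606.98278695 -328.2345682   177.84095036] [3.14149231e+00 1.22502287e-03 2.80256956e+00] 0.5978545925267639 [ 533.32363383 -302.12059315  318.3166738 ] [ 2.83694572e+00 -7.66165939e-04  1.23099844e+00]
[281.34387211 253.40905071]
```

View pics/w4v.png

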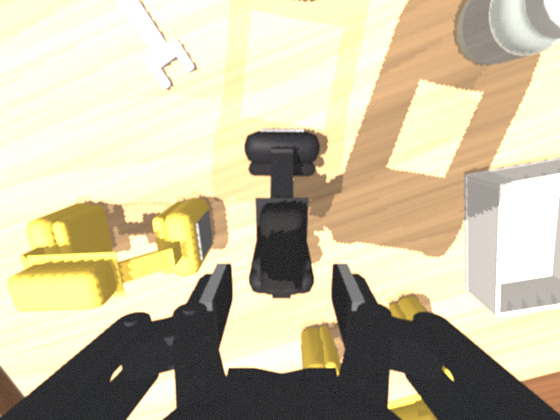

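The brightened wrist view shows the pad centred between the fingers at column 282, rows 205–290, with its axis vertical. I'll descend and grip.

Call:
send_rows(targets=[0,0,0.02,0,0,0,0.2,0,0,0.04,0,0,0,0.2,0,0,0.06,0,0,0,0.2,0,0,0.061,0,0,0,0.2,0,0,0.061,0,0,0,-1,0,0,0.061,0,0,0,-1,0,0,0.061,0,0,0,-1,0,0,0.061,0,0,0,-1,0,0,0.061,0,0,0,-1,0,0,0.061,0,0,0,-1], grip_force=60)

```text
clock: 4.68
eef_pos: [607.4, -330.1, 118.0]
tcp_rot: [-3.141, 0.004, 2.801]
contact_force: [0.8, 2.2, 7.8]
opening: 0.314
grasp_force: 60.5
```

Call:
send_rows(targets=[0,0,-0.01,0,0,0,-1,0,0,-0.03,0,0,0,-1,0,0,-0.06,0,0,0,-1,0,0,-0.095,0,0,0,-1,0,0,-0.13,0,0,0,-1,0,0,-0.165,0,0,0,-1,0,0,-0.2,0,0,0,-1,0,0,-0.235,0,0,0,-1,0,0,-0.26,0,0,0,-1,0,0,-0.274,0,0,0,-1,0,0,-0.274,0,0,0,-1])

```text
clock: 5.6
eef_pos: [606.7, -330.4, 394.9]
tcp_rot: [-3.14, 0.007, 2.801]
contact_force: [0.8, 0.3, -2.6]
opening: 0.317
grasp_force: 59.4
```

Run:
```python
from h import *
from rig import r,cams
f=cams.grab_frame('wrist'); save(f,'w5'); s=r.sense(); print(s['clock'],s['eef_pos'],s['tcp_rot'],s['opening'],s['grasp_force'],s['contact_force'],s['qpos'])
p=s['eef_pos'];M=R.from_euler('xyz',s['tcp_rot']).as_matrix()
print(M.T@(np.array([563.5,145,390])-p), 'yaw to go',np.pi+0.131-s['tcp_rot'][2])
```

```text
5.65 [ 606.18788353 -330.0025972   391.91962134] [-3.14078474  0.0039007   2.80068451] 0.31652591427960997 59.42641317844391 [ 1.20550743 -0.31854102 -3.86487313] [-5.00611136e-01  3.58860895e-01  1.27859132e+00 -1.77773832e-04
  1.50016090e+00 -1.73048555e+00]
[199.05107598 433.395256     0.79304646] yaw to go 0.47190814295130545
```

Call:
send_rows(targets=[0.005,0.011,0,0,0,-0.03,-1,0.016,0.034,0,0,0,-0.07,-1,0.03,0.065,0,0,0,-0.11,-1,0.045,0.098,0,0,0,-0.15,-1,0.06,0.13,0,0,0,-0.19,-1,0.075,0.163,0,0,0,-0.23,-1,0.09,0.196,0,0,0,-0.27,-1,0.105,0.229,0,0,0,-0.31,-1,0.12,0.261,0,0,0,-0.35,-1,0.135,0.294,0,0,0,-0.39,-1,0.15,0.327,0,0,0,-0.43,-1,0.162,0.353,0,0,0,-0.472,-1])

```text
clock: 6.65
eef_pos: [569.2, 60.0, 387.3]
tcp_rot: [3.141, -0.003, -3.006]
contact_force: [0.4, -0.1, -2.8]
opening: 0.316
grasp_force: 59.7
```

Run:
```python
from h import *
from rig import r,cams
f=cams.grab_frame('wrist'); save(f,'w6'); s=r.sense(); print(s['clock'],s['eef_pos'],s['tcp_rot'],s['opening'],s['grasp_force'],s['contact_force'])
p=s['eef_pos'];M=R.from_euler('xyz',s['tcp_rot']).as_matrix()
print(M.T@(np.array([563.5,145,390])-p), 'yaw to go',np.pi+0.131-s['tcp_rot'][2]%(2*np.pi))
# ears in the hand: two cups / band in wrist view
g=np.hstack([f['color'][20:,100:460]]);cv2.imwrite('pics/w6v.png',cv2.convertScaleAbs(f['color'],alpha=1.8))
```

```text
6.7 [568.84926093  64.12733246 387.34798549] [ 3.13735736 -0.00321589 -3.00136166] 0.3183519142796483 59.97809886932373 [ 0.01486803  4.04289291 -2.50219522]
[-5.9984109  80.83706504 -2.32897186] yaw to go -0.009230991085997786
```

View pics/w6v.png

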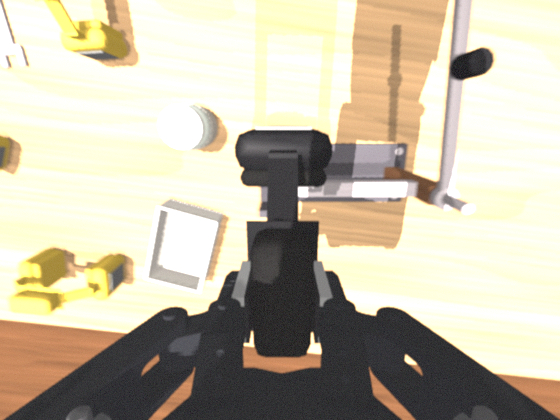

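The view shows the ears held squarely with the pad on column 283, while the bar runs horizontally at row 188. I'll compute the pad's offset in the hand.

Run:
```python
from h import *
f=load('w6');p=np.array([568.85,64.13,387.35]);M=R.from_euler('xyz',[3.137,-.0032,-3.0014]).as_matrix()
g=f['color'].astype(float).mean(2)
print([(v,round(g[v,276:290].mean())) for v in range(125,365,3)])
for v,z in [(222,27),(222,0),(238,27)]: print(v,z,M.T@(onz(f,283,v,p[2]+z)-p))
for x in (30,-30):
  for z in (27,0): print('proj',x,z,proj(f,p+M@np.array([x,0,-z])))
# bar in this view: both edges at z145 around columns 330..400
for u in (330,345,360,375,390): print(u,[(v,int(g[v,u])) for v in range(168,206,2)])
```

```text
[(125, 134), (128, 168), (131, 28), (134, 36), (137, 40), (140, 40), (143, 48), (146, 55), (149, 50), (152, 33), (155, 54), (158, 42), (161, 36), (164, 35), (167, 36), (170, 36), (173, 36), (176, 35), (179, 36), (182, 36), (185, 36), (188, 36), (191, 36), (194, 36), (197, 36), (200, 36), (203, 35), (206, 36), (209, 36), (212, 36), (215, 35), (218, 32), (221, 35), (224, 42), (227, 38), (230, 22), (233, 23), (236, 24), (239, 23), (242, 25), (245, 27), (248, 28), (251, 30), (254, 28), (257, 28), (260, 27), (263, 27), (266, 28), (269, 28), (272, 27), (275, 26), (278, 24), (281, 24), (284, 24), (287, 24), (290, 23), (293, 25), (296, 23), (299, 23), (302, 23), (305, 23), (308, 25), (311, 23), (314, 23), (317, 25), (320, 24), (323, 25), (326, 24), (329, 24), (332, 24), (335, 24), (338, 25), (341, 24), (344, 23), (347, 23), (350, 24), (353, 24), (356, 36), (359, 82), (362, 84)]
222 27 [ 39.5225135   -3.53602265 -26.89018903]
222 0 [30.60596319 -3.55658003  0.08160619]
238 27 [ 32.64541218  -3.56716127 -26.91233907]
proj 30 27 [291.71122429 244.05209906]
proj 30 0 [290.17387573 223.17928172]

[... 482 characters left out ...]
 (200, 59), (202, 85), (204, 98)]
360 [(168, 84), (170, 83), (172, 82), (174, 85), (176, 89), (178, 61), (180, 78), (182, 157), (184, 219), (186, 220), (188, 222), (190, 219), (192, 217), (194, 217), (196, 180), (198, 63), (200, 58), (202, 84), (204, 94)]
375 [(168, 82), (170, 83), (172, 83), (174, 86), (176, 90), (178, 63), (180, 81), (182, 159), (184, 216), (186, 218), (188, 220), (190, 217), (192, 215), (194, 216), (196, 181), (198, 102), (200, 97), (202, 98), (204, 93)]
390 [(168, 58), (170, 57), (172, 57), (174, 56), (176, 55), (178, 51), (180, 81), (182, 156), (184, 213), (186, 217), (188, 219), (190, 216), (192, 212), (194, 215), (196, 178), (198, 76), (200, 61), (202, 91), (204, 96)]
```

Call:
send_rows(targets=[-0.001,0.025,0,0,0,0,-1,-0.002,0.055,0,0,0,0,-1,-0.0036,0.08,0,0,0,0,-1,-0.0036,0.0884,0,0,0,0,-1,-0.0036,0.0884,0,0,0,0,-1,-0.0036,0.0884,0,0,0,0,-1,-0.0036,0.0884,0,0,0,0,-1])

```text
clock: 7.28
eef_pos: [562.9, 144.3, 388.6]
tcp_rot: [-3.141, -0.001, -3.01]
contact_force: [0.3, 0.5, -1.6]
opening: 0.314
grasp_force: 60.6
```

Run:
```python
from h import *
from rig import r,cams
f=cams.grab_frame('wrist'); save(f,'w7'); s=r.sense(); print(s['clock'],s['eef_pos'],s['tcp_rot'],s['opening'],s['contact_force'])
p=s['eef_pos'];M=R.from_euler('xyz',s['tcp_rot']).as_matrix()
g=f['color'].astype(float).mean(2)
bc=proj(f,(563.5,145,145));print(bc)
for du in (-95,-70,-55,55,70,95):
    u=int(bc[0]+du); col=g[int(bc[1])-28:int(bc[1])+28,u]; d=np.diff(col); i,j=d.argmax(),d.argmin(); v0=int(bc[1])-28
    q=onz(f,u,v0+(i+j)/2+.5,145); print(u,v0+i,v0+j,q[:2],'tool',(M.T@(q-p)).round(1)[:2], d[i],d[j])
v=int(bc[1]); print(v,[int(x) for x in g[v,170:400:3]])
```

```text
7.3333 [563.06680737 144.08134564 388.82896917] [-3.14100728e+00 -7.79346224e-04 -3.01105938e+00] 0.3185601202417135 [-1.03714039  0.25710649 -1.86206057]
[282.54998553 186.02537079]
187 212 172 [588.19510958  22.44461634] tool [  -9.3 -123.7] 31.666666666666657 -34.66666666666667
212 197 166 [570.10085009  53.96655028] tool [  4.6 -90.1] 39.66666666666667 -22.33333333333333
227 177 192 [571.50643585  73.47599625] tool [  0.6 -71. ] 59.33333333333333 -54.0
337 187 192 [559.50224343 215.95110598] tool [-6.  71.9] 14.333333333333329 -28.0
352 197 166 [546.63307276 233.20873137] tool [ 4.5 90.7] 18.333333333333343 -21.000000000000007
377 200 192 [561.23730061 269.49546929] tool [-14.7 124.7] 30.66666666666667 -54.0
186 [185, 185, 186, 185, 186, 173, 101, 103, 101, 97, 97, 99, 75, 42, 44, 87, 118, 208, 219, 221, 220, 220, 220, 220, 222, 171, 118, 111, 111, 111, 110, 111, 108, 37, 32, 19, 21, 25, 21, 24, 24, 22, 25, 88, 87, 89, 63, 77, 56, 59, 70, 104, 113, 103, 84, 87, 83, 97, 200, 215, 131, 53, 63, 86, 121, 214, 238, 230, 237, 217, 181, 158, 91, 91, 93, 92, 92]
```

Call:
send_rows(targets=[0,0,0.01,0,0,0,-1,0,0,0.03,0,0,0,-1,0,0,0.06,0,0,0,-1,0,0,0.09,0,0,0,-1,0,0,0.12,0,0,0,-1,0,0,0.15,0,0,0,-1,0,0,0.18,0,0,0,-1,0,0,0.205,0,0,0,-1,0,0,0.218,0,0,0,-1,0,0,0.225,0,0,0,-1,0,0,0.225,0,0,0,-1])

```text
clock: 8.25
eef_pos: [562.1, 144.3, 162.3]
tcp_rot: [-3.141, -0.003, -3.011]
contact_force: [-0.3, -0.4, -1.3]
opening: 0.316
grasp_force: 60.4
```

Call:
send_rows(targets=[0,0,0.003,0,0,0,-1,0,0,0.006,0,0,0,-1,0,0,0.009,0,0,0,-1,0,0,0.011,0,0,0,-1,0,0,0.011,0,0,0,-1,0,0,0.011,0,0,0,-1])

```text
clock: 8.75
eef_pos: [563.3, 145.3, 153.5]
tcp_rot: [3.142, 0.0, -3.01]
contact_force: [0.6, 0.5, -1.9]
opening: 0.314
grasp_force: 60.4
```

Call:
send_rows(targets=[0,0,0.001,0,0,0,-1,0,0,0.002,0,0,0,-1,0,0,0.003,0,0,0,-1,0,0,0.003,0,0,0,-1])

```text
clock: 9.08
eef_pos: [563.3, 145.3, 150.7]
tcp_rot: [3.142, 0.0, -3.01]
contact_force: [-0.5, -0.2, 2.3]
opening: 0.319
grasp_force: 60.9
```

Call:
send_rows(targets=[0,0,0,0,0,0,0.2,0,0,0,0,0,0,0.2,0,0,0,0,0,0,0.2,0,0,0,0,0,0,0.2,0,0,-0.02,0,0,0,0.2,0,0,-0.05,0,0,0,0.2,0,0,-0.085,0,0,0,0.2,0,0,-0.12,0,0,0,0.2,0,0,-0.16,0,0,0,0.2,0,0,-0.2,0,0,0,0.2,0,0,-0.2,0,0,0,0.2,0,0,-0.2,0,0,0,0.2])

```text
clock: 10.08
eef_pos: [564.4, 145.6, 353.1]
tcp_rot: [3.141, 0.005, -3.01]
contact_force: [-0.6, 0.5, -1.1]
opening: 0.603
grasp_force: 0.0
```

Run:
```python
from h import *
from rig import r,cams
f=cams.grab_frame('wrist'); save(f,'w8'); t=cams.grab_frame('top');save(t,'top8');sd=cams.grab_frame('side');save(sd,'side8'); s=r.sense(); print(s['clock'],s['eef_pos'],s['tcp_rot'],s['opening'],s['contact_force'],s['qpos'])
g=cv2.resize(sd['color'][130:250,140:300],(400,300),interpolation=cv2.INTER_CUBIC)
m=np.hstack([g,cv2.resize(f['color'],(400,300))]); cv2.imwrite('pics/m8.png',cv2.convertScaleAbs(m,alpha=1.5))
# knob in w8
print('knob proj',proj(f,(417,215,234)),proj(t,(417,215,234)))
for F,n in((f,'w8'),(t,'top8')):
    c=proj(F,(417,215,234)).astype(int); w=25 if n=='w8' else 12
    x0,y0=max(c[0]-w,0),max(c[1]-w,0); M=(F['color'][y0:y0+2*w,x0:x0+2*w].max(2)<45).astype(np.uint8); cc,_=cv2.findContours(M,0,2); k=max(cc,key=cv2.contourArea); (cx,cy),rr=cv2.minEnclosingCircle(k); print(n,cx+x0,cy+y0,rr,cv2.boundingRect(k),(x0,y0))
```

```text
10.2333 [562.50806    145.05328515 348.83435345] [-3.14130013e+00 -2.17022692e-03 -3.01043583e+00] 0.6031450853505222 [ 0.36961801 -0.54243238 -0.44265841] [ 2.49808423e-01  1.95299720e-01  1.58445719e+00 -3.42958149e-05
  1.36402533e+00 -1.45213796e+00]
knob proj [397.37932027  39.4611153 ] [149.20804446 284.33311138]
w8 392.5 44.5 22.902063369750977 (1, 11, 40, 39) (np.int64(372), np.int64(14))Traceback (most recent call last):
  File "<stdin>", line 10, in <module>
ValueError: max() iterable argument is empty
```

View pics/m8.png

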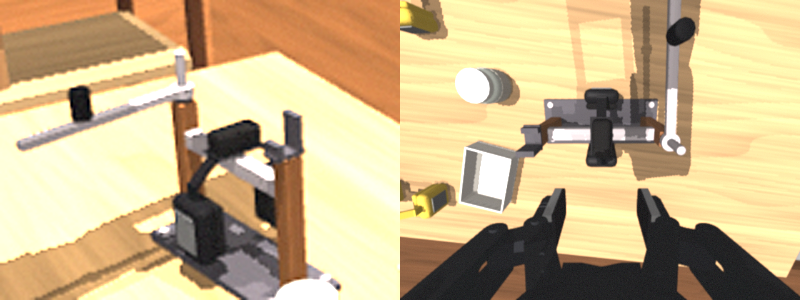

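The ears hang on the bar, clear of the gripper (left half: pad at (232,135), seated band). The keeper is still open with its knob at (80,103). Next I'll go above the knob and measure it again.

Call:
send_rows(targets=[0.013,0.009,0,0,0,0.05,0.2,0.04,0.026,0,0,0,0.11,0.2,0.07,0.046,0.01,0,0,0.21,0.2,0.1,0.066,0.025,0,0,0.31,0.2,0.125,0.082,0.04,0,0,0.41,0.2,0.1346,0.0881,0.049,0,0,0.47,0.2,0.1346,0.0881,0.049,0,0,0.47,0.2,0.1346,0.0881,0.049,0,0,0.47,0.2,0.1346,0.0881,0.049,0,0,0.47,0.2])

```text
clock: 10.98
eef_pos: [419.0, 214.8, 301.2]
tcp_rot: [-3.141, 0.0, 2.805]
contact_force: [-0.2, -0.2, 0.1]
opening: 0.601
grasp_force: 0.0
```

Run:
```python
from h import *
from rig import r,cams
f=cams.grab_frame('wrist'); save(f,'w9'); s=r.sense(); print(s['clock'],s['eef_pos'],s['tcp_rot'],s['opening'],s['qpos'])
c=proj(f,(418,214.7,234)); print(c)
x0,y0=(c-[60,60]).astype(int)
cr=f['color'][y0:y0+130,x0:x0+120]; M=(cr.max(2)<60).astype(np.uint8)
n,l,st,ce=cv2.connectedComponentsWithStats(M); 
for i in range(1,n):
    if st[i,4]>60: print(st[i]+[x0,y0,0,0,0],ce[i]+[x0,y0])
cv2.imwrite('pics/w9v.png',np.hstack([cv2.resize(cv2.convertScaleAbs(cr,alpha=2),(480,520)),cv2.resize(f['color'],(320,240)).copy() if 0 else np.zeros((520,1,3),np.uint8)]))
print(proj(f,(418,214.7,198)))
```

```text
11.0333 [419.33096121 214.81524938 301.49466331] [3.14151231e+00 4.90914653e-04 2.80397024e+00] 0.5992249128692876 [ 4.70458092e-01  4.09625379e-02  1.86409714e+00 -3.16993127e-04
  1.23613574e+00 -7.62611784e-01]
[281.56786308 231.18599693]
[ 221  202   90   99 4560] [266.81315789 263.62390351]
[331 243  10  58 443] [336.16930023 273.74266366]
[281.57926849 216.67016751]
```

View pics/w9v.png

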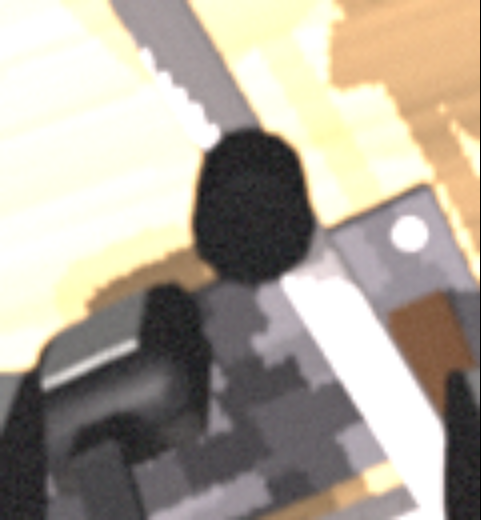

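The knob shows at (284.4, 227.5) for its top centre, with the arm running diagonally under it. Computing the final offset.

Run:
```python
from h import *
f=load('w9');p=np.array([419.33,214.82,301.5]);M=R.from_euler('xyz',[3.1415,.0005,2.804]).as_matrix()
a=load('w1')
q=onz(f,284.4,227.5,234);print(q,'tool',M.T@(q-p))
print(tri([(f,(284.4,227.5)),(a,(344.5,88.5)),(load('top0'),(149.5,283.8))]))
pin=np.array([550.5,244.]);print(np.linalg.norm(q[:2]-pin), np.degrees(np.arctan2(*(q[:2]-pin)[::-1])))
```

```text
[415.97304911 217.61687366 234.        ] tool [ 4.12758741  1.52087167 67.49808585]
(array([417.37960104, 216.38855752, 228.59762262]), [array([-0.98824902, -0.20438985]), array([0.60336798, 1.44958206]), array([-0.17389175,  0.49355334])])
137.08964173935152 -168.90410621860207
```

Call:
send_rows(targets=[0.0027,0.0008,0.02,0,0,0,0.2,0.0027,0.0008,0.05,0,0,0,0.2,0.0027,0.0008,0.08,0,0,0,0.2,0.0027,0.0008,0.095,0,0,0,0.2,0.0027,0.0008,0.0975,0,0,0,0.2,0.0027,0.0008,0.0975,0,0,0,0.2,0.0027,0.0008,0.0975,0,0,0,-1,0.0027,0.0008,0.0975,0,0,0,-1,0.0027,0.0008,0.0975,0,0,0,-1,0.0027,0.0008,0.0975,0,0,0,-1,0.0027,0.0008,0.0975,0,0,0,-1,0.0027,0.0008,0.0975,0,0,0,-1], grip_force=50)

```text
clock: 12.03
eef_pos: [416.9, 217.0, 204.6]
tcp_rot: [3.14, 0.002, 2.803]
contact_force: [1.6, 1.0, 2.4]
opening: 0.262
grasp_force: 49.2
```

Call:
send_rows(targets=[0,0,-0.005,0,0,0,-1,0,0,-0.01,0,0,0,-1,0,0,-0.015,0,0,0,-1,0,0,-0.02,0,0,0,-1,0,0,-0.02,0,0,0,-1,0,0,-0.02,0,0,0,-1])

```text
clock: 12.53
eef_pos: [417.3, 217.0, 224.2]
tcp_rot: [3.14, 0.002, 2.803]
contact_force: [8.9, 1.2, -5.6]
opening: 0.269
grasp_force: 49.3
```

Run:
```python
from h import *
from rig import r
s=r.sense(); p=s['eef_pos'];print(s['clock'],p,s['tcp_rot'],s['contact_force'],s['opening'])
pin=np.array([550.5,244.]);M=R.from_euler('xyz',s['tcp_rot']).as_matrix()
d=p[:2]-pin; rad=np.linalg.norm(d);a0=np.arctan2(d[1],d[0]);a0%=2*np.pi
aend=np.radians(270+7.5);print(rad,np.degrees(a0),'swing deg',np.degrees(aend-a0))
for deg in range(5,90,5):
    a=a0+np.radians(deg); q=np.append(pin+rad*np.array([np.cos(a),np.sin(a)]),p[2]); print(deg,(M.T@(q-p)).round(1),round(-np.radians(deg),3))
```

```text
12.5333 [417.25399627 216.97908321 224.15764473] [3.13988436e+00 2.49191747e-03 2.80310670e+00] [ 8.92708233  1.23575799 -5.64612215] 0.2690717751149338
135.95818274279392 191.46353998176727 swing deg 86.03646001823273
5 [-6.5 -9.9 -0. ] -0.087
10 [-13.9 -19.2   0. ] -0.175
15 [-22.  -27.8   0. ] -0.262
20 [-30.9 -35.7   0. ] -0.349
25 [-40.4 -42.8   0. ] -0.436
30 [-50.5 -49.    0. ] -0.524
35 [-61.1 -54.3   0.1] -0.611
40 [-72.1 -58.7   0.1] -0.698
45 [-83.5 -62.1   0.1] -0.785
50 [-95.1 -64.5   0.1] -0.873
55 [-106.9  -65.9    0.2] -0.96
60 [-118.7  -66.2    0.2] -1.047
65 [-130.6  -65.5    0.2] -1.134
70 [-142.3  -63.8    0.2] -1.222
75 [-153.9  -61.1    0.3] -1.309
80 [-165.1  -57.3    0.3] -1.396
85 [-176.   -52.6    0.3] -1.484
```

Call:
send_rows(targets=[-0.0065,-0.0099,0,0,0,-0.087,-1,-0.0139,-0.0192,0,0,0,-0.175,-1,-0.022,-0.0278,0,0,0,-0.262,-1,-0.0309,-0.0357,0,0,0,-0.349,-1,-0.0404,-0.0428,0,0,0,-0.436,-1,-0.0505,-0.049,0,0,0,-0.524,-1,-0.0611,-0.0543,0,0,0,-0.611,-1,-0.0721,-0.0587,0,0,0,-0.698,-1,-0.0835,-0.0621,0,0,0,-0.785,-1,-0.0951,-0.0645,0,0,0,-0.873,-1,-0.1069,-0.0659,0,0,0,-0.96,-1,-0.1069,-0.0659,0,0,0,-0.96,-1])

```text
clock: 13.53
eef_pos: [496.5, 119.5, 223.5]
tcp_rot: [3.14, 0.002, -2.516]
contact_force: [3.2, 8.1, -6.0]
opening: 0.263
grasp_force: 49.4
```

```bash
cat > sw.py <<'E'
from h import *
from rig import r
s=r.sense(); p=s['eef_pos'];print(s['clock'],p.round(1),s['tcp_rot'].round(3),'F',s['contact_force'].round(1),round(s['opening'],3),'q6',s['qpos'][5].round(2))
pin=np.array([550.5,244.]);M=R.from_euler('xyz',s['tcp_rot']).as_matrix()
d=p[:2]-pin; rad=np.linalg.norm(d);a0=np.arctan2(d[1],d[0])%(2*np.pi)
c,sn=np.cos(.131),np.sin(.131);e=p[:2]-[563.5,145];print('rad',rad.round(1),'to go',np.degrees(np.radians(277.5)-a0).round(1),'rack xy',(c*e[0]+sn*e[1]).round(1),(-sn*e[0]+c*e[1]).round(1),'Ftan',(s['contact_force'][:2]@[-np.sin(a0),np.cos(a0)]).round(1))
for deg in (4,8,12,16,20,22,23,24,25,26,27,28,29,30,31,32,33):
    a=a0+np.radians(deg); q=np.append(pin+rad*np.array([np.cos(a),np.sin(a)]),p[2]); print(deg,(M.T@(q-p)).round(1)[:2],round(-np.radians(deg),3))
E
python3 sw.py
```

```text
13.5333 [496.5 119.5 223.5] [ 3.140e+00  2.000e-03 -2.516e+00] F [ 3.2  8.1 -6. ] 0.263 q6 -1.97
rad 135.7 to go 30.9 rack xy -69.7 -16.5 Ftan -0.3
4 [-5.1 -8. ] -0.07
8 [-10.8 -15.6] -0.14
12 [-17.  -22.7] -0.209
16 [-23.6 -29.5] -0.279
20 [-30.7 -35.7] -0.349
22 [-34.4 -38.7] -0.384
23 [-36.3 -40.1] -0.401
24 [-38.3 -41.5] -0.419
25 [-40.2 -42.8] -0.436
26 [-42.2 -44.1] -0.454
27 [-44.2 -45.4] -0.471
28 [-46.2 -46.7] -0.489
29 [-48.2 -47.9] -0.506
30 [-50.3 -49. ] -0.524
31 [-52.3 -50.2] -0.541
32 [-54.4 -51.3] -0.559
33 [-56.6 -52.4] -0.576
```

Call:
send_rows(targets=[-0.0051,-0.008,0,0,0,-0.07,-1,-0.0108,-0.0156,0,0,0,-0.14,-1,-0.017,-0.0227,0,0,0,-0.209,-1,-0.0236,-0.0295,0,0,0,-0.279,-1,-0.0307,-0.0357,0,0,0,-0.349,-1,-0.0363,-0.0401,0,0,0,-0.401,-1,-0.0402,-0.0428,0,0,0,-0.436,-1,-0.0402,-0.0428,0,0,0,-0.436,-1,-0.0402,-0.0428,0,0,0,-0.436,-1])

```text
clock: 14.28
eef_pos: [552.0, 108.8, 222.9]
tcp_rot: [3.139, 0.001, -2.084]
contact_force: [1.7, 7.1, -6.5]
opening: 0.263
grasp_force: 49.5
```

```bash
sed -i 's/for deg in .*/for deg in range(1,12):/' sw.py; python3 sw.py
```

```text
14.2833 [552.  108.8 222.9] [ 3.139e+00  1.000e-03 -2.084e+00] F [ 1.7  7.1 -6.5] 0.263 q6 -2.44
rad 135.2 to go 6.9 rack xy -16.1 -34.4 Ftan 1.8
1 [-1.2 -2. ] -0.017
2 [-2.4 -4. ] -0.035
3 [-3.7 -6. ] -0.052
4 [-5. -8.] -0.07
5 [-6.4 -9.9] -0.087
6 [ -7.7 -11.9] -0.105
7 [ -9.1 -13.8] -0.122
8 [-10.6 -15.6] -0.14
9 [-12.  -17.5] -0.157
10 [-13.5 -19.3] -0.175
11 [-15.1 -21.1] -0.192
```

Call:
send_rows(targets=[-0.0012,-0.002,0,0,0,-0.017,-1,-0.0024,-0.004,0,0,0,-0.035,-1,-0.0037,-0.006,0,0,0,-0.052,-1,-0.005,-0.008,0,0,0,-0.07,-1,-0.005,-0.008,0,0,0,-0.07,-1])

```text
clock: 14.7
eef_pos: [561.3, 109.3, 222.9]
tcp_rot: [3.139, 0.001, -2.014]
contact_force: [0.1, 8.0, -5.2]
opening: 0.265
grasp_force: 49.4
```

Call:
send_rows(targets=[-0.0006,-0.001,0,0,0,-0.009,-1,-0.0012,-0.002,0,0,0,-0.017,-1,-0.0012,-0.002,0,0,0,-0.017,-1])

```text
clock: 14.95
eef_pos: [563.4, 109.5, 222.9]
tcp_rot: [3.139, 0.001, -1.997]
contact_force: [1.1, 7.0, -5.5]
opening: 0.262
grasp_force: 49.4
```

Call:
send_rows(targets=[-0.0006,-0.001,0,0,0,-0.009,-1,-0.0012,-0.002,0,0,0,-0.017,-1,-0.0012,-0.002,0,0,0,-0.017,-1])

```text
clock: 15.2
eef_pos: [565.7, 109.7, 222.9]
tcp_rot: [3.139, 0.001, -1.98]
contact_force: [0.6, 6.4, -5.4]
opening: 0.26
grasp_force: 49.5
```

```bash
python3 sw.py
```

```text
15.2 [565.7 109.7 222.9] [ 3.139e+00  1.000e-03 -1.980e+00] F [ 0.6  6.4 -5.4] 0.26 q6 -2.55
rad 135.1 to go 1.0 rack xy -2.4 -35.2 Ftan 1.4
1 [-1.2 -2. ] -0.017
2 [-2.4 -4. ] -0.035
3 [-3.7 -6. ] -0.052
4 [-5. -8.] -0.07
5 [ -6.3 -10. ] -0.087
6 [ -7.7 -11.9] -0.105
7 [ -9.1 -13.8] -0.122
8 [-10.5 -15.6] -0.14
9 [-12.  -17.5] -0.157
10 [-13.5 -19.3] -0.175
11 [-15.  -21.1] -0.192
```

Next I'll advance in 1° steps until the stop is felt as a tangential (world −x) force.

Call:
send_rows(targets=[-0.0006,-0.001,0,0,0,-0.009,-1,-0.0012,-0.002,0,0,0,-0.017,-1,-0.0012,-0.002,0,0,0,-0.017,-1])

```text
clock: 15.45
eef_pos: [566.4, 110.0, 222.6]
tcp_rot: [3.136, -0.0, -1.964]
contact_force: [-5.7, 7.7, -3.9]
opening: 0.263
grasp_force: 49.8
```

Call:
send_rows(targets=[-0.0006,-0.001,0,0,0,-0.009,-1,-0.0012,-0.002,0,0,0,-0.017,-1,-0.0012,-0.002,0,0,0,-0.017,-1])

```text
clock: 15.7
eef_pos: [566.8, 110.5, 222.0]
tcp_rot: [3.132, -0.002, -1.946]
contact_force: [-12.6, 8.4, -1.5]
opening: 0.264
grasp_force: 50.1
```

Call:
send_rows(targets=[-0.0006,-0.001,0,0,0,-0.009,-1,-0.0012,-0.002,0,0,0,-0.017,-1,-0.0012,-0.002,0,0,0,-0.017,-1])

```text
clock: 15.95
eef_pos: [567.1, 110.7, 221.6]
tcp_rot: [3.128, -0.004, -1.93]
contact_force: [-18.9, 6.9, 2.6]
opening: 0.262
grasp_force: 50.7
```

Call:
send_rows(targets=[0.0016,0.0032,0,0,0,0.025,-1,0.0032,0.0063,0,0,0,0.05,-1,0.0032,0.0063,0,0,0,0.05,-1,0.0032,0.0063,0,0,0,0.05,-1])

```text
clock: 16.28
eef_pos: [564.0, 110.1, 222.4]
tcp_rot: [3.136, -0.0, -1.979]
contact_force: [-2.2, 7.5, -5.9]
opening: 0.262
grasp_force: 49.7
```

```bash
python3 sw.py | head -2
```

```text
16.2833 [564.  110.1 222.4] [ 3.136 -0.    -1.979] F [-2.2  7.5 -5.9] 0.262 q6 -2.55
rad 134.6 to go 1.8 rack xy -4.1 -34.7 Ftan -1.4
```

Call:
send_rows(targets=[-0.0003,-0.0008,0,0,0,0,-1,-0.0003,-0.0008,0.005,0,0,0,-1,-0.0003,-0.0008,0.01,0,0,0,-1,-0.0003,-0.0008,0.014,0,0,0,-1,-0.0003,-0.0008,0.014,0,0,0,-1])

```text
clock: 16.7
eef_pos: [564.6, 110.1, 207.7]
tcp_rot: [3.135, -0.001, -1.979]
contact_force: [-4.2, 8.3, -5.2]
opening: 0.26
grasp_force: 49.8
```

Call:
send_rows(targets=[0,0,0.002,0,0,0,-1,0,0,0.004,0,0,0,-1,0,0,0.0045,0,0,0,-1,0,0,0.0045,0,0,0,-1])

```text
clock: 17.03
eef_pos: [566.2, 109.4, 204.9]
tcp_rot: [3.139, 0.0, -1.979]
contact_force: [-2.5, 5.2, -0.3]
opening: 0.263
grasp_force: 50.3
```

Call:
send_rows(targets=[0,0,0,0,0,0,0.2,0,0,0,0,0,0,0.2,0,0,0,0,0,0,0.2,0,0,0,0,0,0,0.2,0,0,-0.02,0,0,0,0.2,0,0,-0.05,0,0,0,0.2,0,0,-0.085,0,0,0,0.2,0,0,-0.12,0,0,0,0.2,0,0,-0.14,0,0,0,0.2,0,0,-0.14,0,0,0,0.2,0,0,-0.14,0,0,0,0.2])

```text
clock: 17.95
eef_pos: [567.9, 108.6, 346.6]
tcp_rot: [-3.139, 0.001, -1.98]
contact_force: [-0.4, 0.1, -0.6]
opening: 0.603
grasp_force: 0.0
```

Run:
```python
from h import *
from rig import r,cams
sd=cams.grab_frame('side');save(sd,'side9');t=cams.grab_frame('top');save(t,'top9');f=cams.grab_frame('wrist');save(f,'w10');s=r.sense();print(s['clock'],s['eef_pos'],s['contact_force'],s['opening'])
def knob(F,c,w,th):
    x0,y0=(np.array(c)-w).astype(int); M=(F['color'][y0:y0+2*w,x0:x0+2*w].max(2)<th).astype(np.uint8); n,l,st,ce=cv2.connectedComponentsWithStats(M)
    return [(st[i]+[x0,y0,0,0,0]).tolist() for i in range(1,n) if st[i,4]>15]
# reference: same blob in the start pictures with arm down
ref=(417,216.5,234);now=(566.2,109.4,234)
o=load('side0')
for nm,F,P in (('start',o,ref),('now',sd,now)):
    print(nm,'proj top',proj(F,P).round(1),'proj foot',proj(F,np.array(P)-[0,0,36]).round(1),[b for b in knob(F,proj(F,np.array(P)-[0,0,16]),14,40)])
# bright arm tip heights: arm top line near catch in side view
for z in(198,206,214): print(z,proj(sd,np.array([566.2,109.4,z])+(np.array([566.2,109.4,0])-[550.5,244,0])*0.3).round(1))
g=sd['color'].max(2); u=int(proj(sd,now)[0])
print(u,g[150:200,u-12:u+14:3].tolist().__repr__()[:1800])
```

```text
18.1 [566.5691857  108.40556806 343.71333575] [-0.01295542 -0.19185981 -0.11427282] 0.6008935373702271
start proj top [170.7 165.5] proj foot [172.4 177.7] [[168, 165, 9, 13, 86]]
now proj top [238.2 165.8] proj foot [239.  178.1] [[235, 165, 8, 14, 95], [224, 180, 16, 5, 40]]
198 [247.8 182.7]
206 [247.6 179.9]
214 [247.5 177.2]
238 [[147, 144, 143, 143, 142, 143, 139, 138, 171], [145, 145, 144, 142, 143, 139, 163, 218, 250], [146, 145, 145, 141, 140, 176, 237, 255, 255], [144, 145, 143, 154, 203, 245, 254, 251, 253], [141, 142, 165, 220, 255, 250, 251, 250, 251], [149, 197, 238, 250, 249, 249, 249, 251, 250], [222, 255, 252, 248, 246, 249, 247, 250, 250], [254, 249, 250, 248, 246, 246, 248, 249, 251], [252, 248, 248, 249, 247, 244, 247, 247, 250], [253, 250, 247, 249, 248, 246, 245, 247, 248], [253, 251, 248, 249, 248, 247, 245, 247, 246], [254, 253, 249, 247, 248, 245, 246, 245, 247], [254, 253, 251, 248, 248, 246, 245, 244, 247], [254, 253, 252, 250, 252, 250, 243, 244, 243], [252, 254, 253, 255, 249, 245, 245, 243, 243], [250, 254, 254, 242, 29, 95, 249, 242, 244], [250, 252, 25
[... 335 characters left out ...]
8, 100, 114, 65, 28, 21, 255, 252, 250], [101, 99, 193, 72, 23, 24, 250, 253, 251], [184, 91, 206, 109, 26, 21, 244, 253, 252], [255, 139, 118, 92, 26, 19, 244, 253, 253], [252, 239, 112, 68, 24, 23, 252, 252, 253], [250, 255, 77, 117, 71, 137, 240, 248, 253], [247, 192, 25, 106, 124, 234, 234, 247, 252], [175, 15, 19, 66, 108, 176, 231, 239, 250], [12, 34, 31, 22, 92, 117, 219, 228, 244], [30, 41, 43, 24, 43, 112, 124, 228, 227], [38, 39, 35, 17, 15, 79, 114, 192, 229], [23, 34, 23, 17, 19, 22, 112, 95, 228], [26, 27, 30, 19, 24, 20, 115, 93, 146], [25, 29, 28, 20, 20, 20, 54, 83, 108], [20, 24, 26, 19, 16, 20, 43, 37, 104], [23, 27, 27, 18, 12, 116, 165, 42, 43], [21, 27, 23, 15, 102, 236,
```

Run:
```python
from h import *
from rig import r
a,b=load('side8')['color'],load('side9')['color']
for nm,(x0,y0,x1,y1) in dict(cup=(205,200,235,240),pad=(220,180,250,195)).items():
    print(nm,np.abs(a[y0:y1,x0:x1].astype(int)-b[y0:y1,x0:x1]).mean().round(1))
    for F in(a,b):
        M=(F[y0:y1,x0:x1].max(2)<60).astype(np.uint8); m=cv2.moments(M,True); print(m['m00'],m['m10']/m['m00'],m['m01']/m['m00'])
t0,t9=load('top0')['color'],load('top9')['color']
for nm,(x0,y0,x1,y1) in dict(jar=(268,222,300,254),bin=(256,136,304,198),spanner=(380,245,420,315)).items(): print(nm,np.abs(t0[y0:y1,x0:x1].astype(int)-t9[y0:y1,x0:x1]).mean().round(1))
```

```text
cup 15.9
557.0 15.727109515260324 21.76122082585278
542.0 16.173431734317344 21.74169741697417
pad 17.3
263.0 13.29657794676806 6.5437262357414445
231.0 12.316017316017316 7.2770562770562774
jar 2.3
bin 2.3
spanner 2.3
```

The ears haven't moved, the bystanders are untouched, and the knob sits at its down height. I'm handing in.

```bash
python3 -c "
from rig import r
print(r.sign_off())"
```

```text
the job is handed in; nothing more can be done
None
```

I hung the ear defenders on the bar, closed the keeper arm into its catch and let go, and handed the job in at about 18 s; the sign-off returned no verdict, but my last camera and force readings agreed with everything being in place.

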